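# Close up the dust extractor's filter box

## Task

Get the dust extractor's filter box ready to run: first press the filter tube, which stands proud in the open box, fully home through its gripping collar, and only then bring the lid with the two clip arms, set it over the box and press it straight down until both clips have snapped over the rim. The box rides on springy rubber mounts and gives way under you, so go by feel: press as hard as it takes but never so far that the mounts bottom out. Leave everything else on the bench where it is.

Things in the scene. Friction and masses are not known exactly. Their poses are not given: they have to be found in the camera images.
- rim (a point): Centre of the filter box's open mouth, in the plane of its top edge; sinks with the box. x across the box, y along it, z up. Grey plastic box, 90 mm (x) by 150 mm (y), 80 mm high, walls 5 mm: the mouth is 80 by 140 mm. At both short ends a rim 6 mm thick sticks out 6 mm at the top edge (to y = +/-81 mm). Unloaded, the top edge is 125 mm above the bench.
- housing (a joint): How far the box has sunk on the four springy rubber mounts that carry it on its steel plinth: 0 m unloaded, growing downwards, about 1 mm for each 1.1 N of downward load (about 1 mm under the lid's own weight). The mounts count as bottomed out at 0.026 m (about 28 N); hard stop at 0.030 m. They rise again when let go.
- tube_top (a point): Centre of the flat closed top of the filter tube, a white upright cylinder 50 mm in diameter with a black band, standing in the middle of the box's mouth. At the start its top is 12 to 27 mm above the box's top edge; fully home it is 3 mm below that edge. z up.
- tube (a joint): How far the filter tube has been pushed down into its collar: grows downwards, 0.030 m is fully home against its stop, starts between 0 and 0.015. The collar grips with about 9 N all the way; the tube stays where it is left.
- lid: The lid, grey plastic, 0.2 to 0.35 kg, right way up on the bench. Origin: centre of the lower edge of its skirt, on the bench at the start; x across, y along, z up. Plate 90 (x) by 160 mm (y), 26 to 34 mm above the origin. Skirt under it 26 mm deep, tapering from 76 by 136 mm at the plate to 71 by 131 mm below; it fits into the box's mouth. Either way round will do.
- lid_grip (a point): Centre of the top of the lid's grip bar: the place to press, 58 mm above the lid's origin. The bar is 18 mm wide (x), 70 mm long (y), and stands 24 mm above the plate. Pressing here with about 10 to 20 N (it varies) springs the clip arms outwards until both hooks snap under the end rims.
- lid_mid (a point): Centre of the underside of the lid's plate, 26 mm above the lid's origin; coincides with point rim when the lid is home. Set on the box but not pressed, the lid rests on its hooks' slopes with this point about 11 to 16 mm above point rim.
- lid_end_a (a point): Underside of the lid's plate at its +y end, 75 mm from the middle; level with the box's top edge when that end is home.
- lid_end_b (a point): Underside of the lid's plate at its -y end, 75 mm from the middle; level with the box's top edge when that end is home.
- clip_a (a joint): Outward swing, rad, of the clip arm at the lid's +y end: 0 closed, about 0.15 as its hook rides over the rim, back to about 0 once snapped. Black sprung arm 85 mm from the lid's middle, 40 mm wide, from 4 to 55 mm above the lid's origin, with a sloping inward hook.
- clip_b (a joint): The same for the clip arm at the lid's -y end.
- blank: Bystander: a smaller flat grey cover plate, 70 by 120 by 8 mm, with a small bar on top and no clip arms; not the lid. Origin: centre of its underside.
- mallet: Bystander: a hammer lying on the bench, beyond the work. Origin on the bench under it.
- driver: Bystander: a screwdriver lying between the lid's and the box's places, pointing away from the robot. Origin on the bench under it.
- jar: Bystander: a screw jar, 68 mm in diameter, 85 mm tall, beyond the work. Origin: centre of its underside.
- offcut: Bystander: a wood offcut 50 by 90 by 30 mm, nearer the robot. Origin: centre of its underside.
- battery: Bystander: a black drill battery with a yellow band, 75 by 120 by 66 mm, on the left. Origin: centre of its underside.
- tape: Bystander: a yellow tape measure, 70 by 40 by 65 mm, on the right. Origin: centre of its underside.
Not all that is in view belongs to the job. Leave any red look-alike of the part that bears rim alone.

How it is judged:
By the outcome, as a careful person would: the job done as asked, in the order asked, and still so for the second after the job is handed in, with the robot touching nothing.
It also fails if it takes over 61 s, if anything falls off the work surface, if the arm or the gripper's body presses on something with over 40 N, if the wrist force passes 120 N, or if a joint passes its speed limit or range.

## Robot

A 7-joint arm with a two-finger parallel gripper is mounted at the origin on the work surface. World frame = base frame: x ahead of the robot, y to its left, z up, the work surface at z = 0. Lengths are in m, angles in rad, forces in N, time in s.
With the tool pointing down it reaches from about 0.425 to 0.925 m from the base axis. Payload 6.8 kg.
Tool frame: the origin (TCP) lies on the front face of the gripper's body, between the roots of the fingers; the fingertips stand 73 mm ahead of it and the grasp point (between the pads) lies 54 mm ahead of it (env.nose_length is the distance from the TCP to the fingertips, in m); z points along the fingers, y is the line along which they close (so a half turn about z gives the same grasp; the last joint's range is limited). The gripper opens to 85 mm and grips with 20 to 120 N. Pads are 22 mm wide; open, the fingers measure 114 mm over their backs; the gripper's body (76 mm by 85 mm) begins 54 mm behind the grasp point. The pads swing forward as they close: fully open they stand 13 mm farther back than shut.
Start: joints at [1.033, 0.477, 0.022, 1.555, -0.011, 1.109, -0.083], TCP at [0.281, -0.614, 0.304] pointing down, gripper open.
Joint ranges: [-2.96, 2.96], [-0.34, 2.1], [-1.41, 1.46], [0.24, 2.44], [-1.37, 4.51], [0.17, 1.92], [-2.96, 2.96]. Speed limits (rad/s): [2.39, 2.39, 3.14, 3.14, 3.14, 3.14, 3.14].

## Interface

Orientations are given as a unit quaternion [w, x, y, z].
In Python, from cell import env, kin, camera, calibration, job gives the robot as it stands. The module is installed in compiled form; this text tells all that it offers. Calls block until the motion is done:
- env.reach(position, orientation): joint-space move of the TCP to a pose.
- env.movel(position, velocity=0.15, rot=None, stop_force=None): straight line of the TCP; rot=None keeps the orientation; velocity is the mean speed in m/s. With stop_force (N) it stops when the force on the tool has changed by that much, and returns True; else False.
- env.goto_joints(angles): joint-space move.
- env.grip(opening, f_grip=None): finger opening in m; f_grip is the grip in N (None keeps the last); returns when the fingers have stopped.
- env.dwell(seconds).
- kin.inverse_kinematics(position, orientation): joint angles nearest the present ones, or None.
- env.get_state(): the state.
- camera(name): name is "side" or "top" or "wrist"; returns (picture, depth): 400x640x3 uint8, blue, green, red; 400x640 float32, m along the optical axis (not along the pixel's ray), 0 where there is no reading.
- calibration(name): a dict with "fx", "fy", "cx", "cy" (pixels), "rvec" (rotation vector, rad) and "tvec" (3), from world to camera coordinates, as OpenCV has them. Camera axes: x right, y down, z forward; pixel columns grow to the right and rows downward; lengths in m; the calibration is good to about 2 mm. A picture is of the moment at which its call begins: read the wrist's pose just before it. calibration takes no time and is no camera call; for the wrist camera it gives the pose at the moment of the call.
A pose or a line that the arm cannot do raises env.PlanningError and nothing moves.
- job.job_done(): hands the job in; it is judged then, once.
The state is a dict: "time": time; "qpos": joint angles; "joint_velocities": joint speeds; "joint_torque": joint torques, N m; "tcp_pos": TCP position; "orientation": TCP orientation; "force": force on the tool from outside, world axes, zero at the start; "torque": the same for the moment, N m; "opening": finger opening in m; "gripper_force": force on a finger pad.
Only numpy, scipy, OpenCV 4.12 (cv2) and the standard library are available. Lean on these libraries where they do the work, as an engineer would, in place of code of your own. Each camera call takes 0.05 s, during which the arm holds its last target. There are 200 camera calls.

## Working session

There is one attempt and no reset: what is moved stays moved. The work goes in short steps, each a Python script; the robot and the scene stay as the last script left them, time stands still between calls to the robot, and variables do not carry over. Pictures are saved under pics/ and viewed, at most 10 in all, crops included, and the job is handed in when it is done.

```bash
mkdir -p pics; cat > h.py <<'E'
import numpy as np, cv2
from cell import env, kin, camera, calibration, job
def snap(n):
    c=calibration(n); p,d=camera(n); return p,d,c
def world(d,c):
    R=cv2.Rodrigues(np.array(c["rvec"],float))[0]; t=np.array(c["tvec"],float).ravel()
    v,u=np.mgrid[:d.shape[0],:d.shape[1]]
    P=np.stack([(u-c["cx"])/c["fx"]*d,(v-c["cy"])/c["fy"]*d,d],-1)
    W=(P-t)@R; W[d<=0]=np.nan; return W
E
python3 - <<'E'
from h import *
for n in("top","side"):
    p,d,c=snap(n); cv2.imwrite(f"pics/{n}0.png",p); np.savez(f"{n}0.npz",p=p,W=world(d,c)); print(n,c,(d>0).mean())
s=env.get_state(); print(s["time"],s["tcp_pos"],s["orientation"],s["force"],s["opening"],env.nose_length)
E
```

```text
top {'fx': 426.94347236215236, 'fy': 426.94347236215236, 'cx': 320.7069090684402, 'cy': 194.10502078343558, 'rvec': array([ 2.13138684, -2.17618881,  0.17938848]), 'tvec': array([-0.00560077,  0.56400039,  1.28623845])} 0.99590625
side {'fx': 424.8778317524859, 'fy': 424.8778317524859, 'cx': 323.8116179081146, 'cy': 201.0501540558869, 'rvec': array([ 0.29204344, -2.78668822,  1.22206545]), 'tvec': array([0.52742713, 0.17868176, 1.10503502])} 0.99593359375
0.1 [ 0.2810762  -0.61324567  0.30302859] [-7.91390736e-04  9.77001921e-01  2.13228924e-01 -2.15034187e-04] [-0.29052269  0.39411946  0.84793103] 0.0858644434315578 0.0726
```

View pics/top0.png

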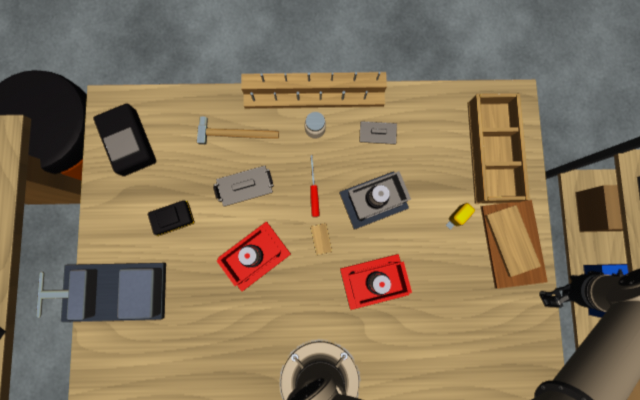

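View pics/side0.png

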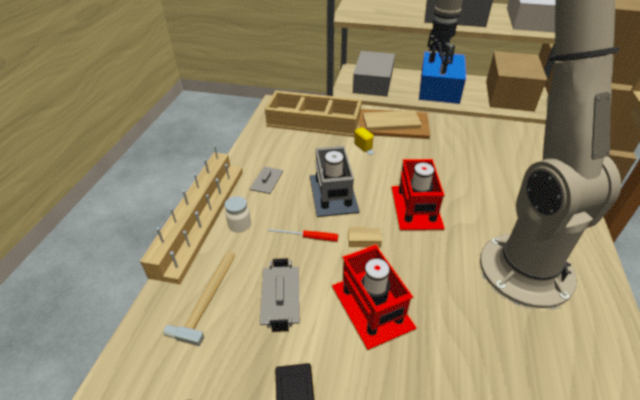

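Top view: candidates for the box are grey (375,198) and red (254,255) and (376,281); the grey one fits. For the lid: the grey plate at (244,185), with two black clip arms, fits. The smaller one at (378,132) has no clips, so it is the blank. I'll measure both and enlarge the crop to confirm.

```bash
python3 - <<'E'
from h import *
z=np.load("top0.npz"); p,W=z["p"],z["W"]; hsv=cv2.cvtColor(p,cv2.COLOR_BGR2HSV)
def reg(u0,u1,v0,v1,lo,hi,name,smax=256):
    m=np.zeros(p.shape[:2],bool); m[v0:v1,u0:u1]=True
    m&=(W[...,2]>lo)&(W[...,2]<hi)&(hsv[...,1]<smax)
    q=W[m]; r=cv2.minAreaRect((q[:,:2]*1000).astype(np.float32)); print(name,len(q),"med z",np.median(q[:,2]).round(4),"mean",q.mean(0).round(4),"rect",np.round(r[0],1),np.round(r[1],1),round(r[2],1))
    return q
reg(330,420,160,235,.117,.130,"rim")
reg(330,420,160,235,.131,.16,"tube")
reg(200,285,155,215,.027,.042,"plate")
reg(200,285,155,215,.05,.066,"bar+clips")
q=reg(225,263,170,200,.05,.066,"bar")
reg(355,400,118,147,.004,.03,"blank"); reg(140,200,195,240,.03,.08,"battery"); reg(300,330,105,140,.06,.1,"jar"); reg(305,325,150,220,.008,.06,"driver")
a=cv2.resize(p[150:240,200:285],None,fx=4.5,fy=4.5); b=cv2.resize(p[150:240,333:418],None,fx=4.5,fy=4.5)
cv2.imwrite("pics/crop.png",np.hstack([a,b]))
E
```

```text
rim 444 med z 0.1241 mean [ 0.5464 -0.1855  0.1239] rect [ 546.5 -186.5] [ 90.6 163.5] 19.7
tube 247 med z 0.1477 mean [ 0.545  -0.1846  0.1474] rect [ 545.3 -184.6] [48.2 47.3] 85.0
plate 1294 med z 0.0331 mean [0.5953 0.2237 0.0332] rect [596.7 222.9] [ 91.1 175.4] 14.8
bar+clips 216 med z 0.056 mean [0.5953 0.2248 0.0557] rect [597.  223.5] [ 54.4 180.8] 14.0
bar 137 med z 0.0567 mean [0.5957 0.2228 0.0565] rect [595.8 223.1] [18.2 69.8] 15.9
blank 710 med z 0.0083 mean [ 0.7681 -0.2084  0.0098] rect [ 772.2 -207.4] [145.   95.3] 88.0
battery 1004 med z 0.0499 mean [0.4989 0.4443 0.0532] rect [500.8 448.7] [ 76.1 120.5] 18.6
jar 322 med z 0.0839 mean [ 0.7828 -0.0031  0.0823] rect [784.9  -2.6] [59.  58.2] 45.0
driver 300 med z 0.0214 mean [0.5643 0.0048 0.0207] rect [596.3   2.9] [ 25.4 197.9] 88.9
```

View pics/crop.png

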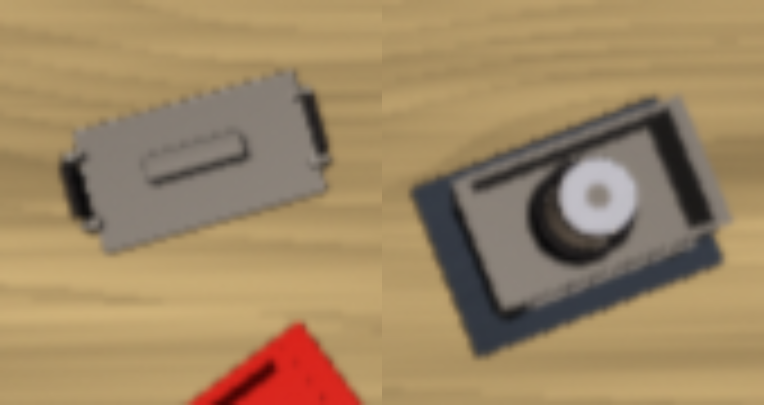

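The crop confirms both: the lid (left) has clip arms, and the grey box (right) has the white tube on a dark plinth. Sizes and heights match the description (rim 91×163 at 0.124, tube 48 wide at 0.148, bar 18×70 at 0.057). Next I press the tube.

```bash
cat >> h.py <<'E'
def down(deg):
    a=np.radians(deg)/2; return [0,np.cos(a),np.sin(a),0]
def best(pos,yaw):
    c=[]
    for k in (90,-90):
        q=kin.inverse_kinematics(pos,down(yaw+k))
        if q is not None: c.append((abs(np.array(q)-env.get_state()["qpos"]).max(),yaw+k,q))
    return sorted(c,key=lambda e:e[0])
def st(t=""):
    s=env.get_state(); print(t,round(s["time"],2),np.round(s["tcp_pos"],4),"F",np.round(s["force"],2),"open",round(s["opening"],4),"gf",np.round(s["gripper_force"],1)); return s
BOX=np.array([.5457,-.1853]); BY=19.7
LID=np.array([.5958,.2230]); LY=15.0
E
python3 - <<'E'
from h import *
for nm,P,y in(("lid",LID,LY),("box",BOX,BY)):
    for e in best([*P,.27],y): print(nm,e[1],np.round(e[2],2))
e=best([*BOX,.27],BY)[0]
env.grip(0.0,40)
env.reach([*BOX,.27],down(e[1])); s=st("above")
f0=s["force"][2]
r=env.movel([*BOX,.225],0.06,stop_force=3)
if not r: r=env.movel([*BOX,.19],0.015,stop_force=4)
print(r); s=st("contact"); 
z=s["tcp_pos"][2]
for i in range(30):   # go down in 2 mm steps, by feel
    z-=.002; env.movel([*BOX,z],0.02); s=env.get_state(); F=s["force"][2]-f0
    print(round(s["tcp_pos"][2],4),round(F,1),end=" | ")
    if F>14: break
st("end")
E
```

```text
lid 105.0 [ 0.09  0.56 -0.78  1.65  0.43  1.11 -0.54]
lid -75.0 [ 0.31  0.74 -1.19  1.63  0.72  1.27  2.39]
box 109.7 [ 0.59  0.39 -0.47  1.81  0.21  0.99  0.38]
box -70.3 [ 0.11  0.35  0.13  1.84 -0.06  0.96 -2.53]
above 2.7 [ 0.5453 -0.1873  0.2699] F [ 0.75  0.57 -0.27] open 0.0 gf 0.0
True
contact 4.4 [ 0.5458 -0.1853  0.2193] F [0.7  0.27 4.96] open -0.0 gf 2.0
0.2178 5.3 | 0.2159 6.9 | 0.2139 8.2 | 0.2119 7.7 | 0.2099 7.1 | 0.2079 7.6 | 0.2059 7.1 | 0.2039 8.3 | 0.2019 7.7 | 0.1999 7.9 | 0.1979 7.6 | 0.196 7.7 | 0.1939 7.5 | 0.1919 7.8 | 0.1899 8.7 | 0.1881 9.6 | 0.1863 11.4 | 0.1845 13.2 | 0.1828 15.4 | end 9.15 [ 0.546  -0.1853  0.1828] F [-4.38  0.35 15.12] open -0.0003 gf 7.5
```

```bash
python3 - <<'E'
from h import *
env.movel([*BOX,.33],0.2); env.dwell(.1)
p,d,c=snap("wrist"); W=world(d,c); cv2.imwrite("pics/w1.png",p); np.savez("w1.npz",p=p,W=W)
r=np.hypot(W[...,0]-BOX[0],W[...,1]-BOX[1])
t=(r<.02)&(W[...,2]>.09); print("tube z",t.sum(),np.nanmedian(W[t][:,2]))
m=(r<.105)&(W[...,2]>.121)&(W[...,2]<.135); print("rim z",m.sum(),np.nanmedian(W[m][:,2]),cv2.minAreaRect((W[m][:,:2]*1000).astype(np.float32)))
st()
E
```

```text
tube z 13098 0.30880314276998033
rim z 6665 0.12519791369310942 ((544.8165283203125, -184.0293426513672), (90.29292297363281, 162.19692993164062), 19.7248477935791)
 10.19 [ 0.5451 -0.1852  0.3283] F [-0.57  0.09 -0.12] open -0.0004 gf 0.0
```

View pics/w1.png

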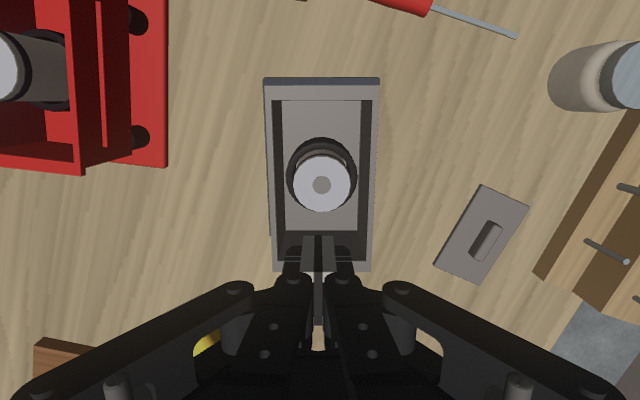

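The wrist view shows the tube top at (322,185), inside the mouth of the grey box (265–378, 78–270). I'll check the tube's depth, then go and grip the lid with a closer look on the way.

```bash
sed -i 's/^BOX=.*/BOX=np.array([.5453,-.1848]); BY=19.7/' h.py; python3 - <<'E'
from h import *
W=np.load("w1.npz")["W"]; print("tube top",np.nanmedian(W[175:200,310:335].reshape(-1,3),0), "rim near", np.nanmedian(W[82:95,280:365].reshape(-1,3),0))
env.grip(.085,100)
env.reach([*LID,.25],down(LY+90)); env.dwell(.1); s=st("above lid")
p,d,c=snap("wrist"); W=world(d,c); cv2.imwrite("pics/w2.png",p)
r=np.hypot(W[...,0]-LID[0],W[...,1]-LID[1])
m=(r<.05)&(W[...,2]>.05)&(W[...,2]<.065); print("bar",m.sum(),np.nanmedian(W[m][:,2]),cv2.minAreaRect((W[m][:,:2]*1000).astype(np.float32)))
m=(r<.1)&(W[...,2]>.028)&(W[...,2]<.04); print("plate",m.sum(),np.nanmedian(W[m][:,2]),cv2.minAreaRect((W[m][:,:2]*1000).astype(np.float32)))
E
```

```text
tube top [ 0.54607447 -0.18545555  0.12311572] rim near [ 0.51856385 -0.10866152  0.1255831 ]
above lid 12.62 [0.5966 0.2212 0.2502] F [ 0.33 -0.2   0.02] open 0.0847 gf 0.0
bar 1833 0.05870744138532796 ((594.46630859375, 226.14279174804688), (17.794626235961914, 68.98735809326172), 15.31782341003418)
plate 16309 0.03492267863020881 ((594.5443725585938, 225.8111114501953), (90.19791412353516, 173.60133361816406), 15.047239303588867)
```

View pics/w2.png

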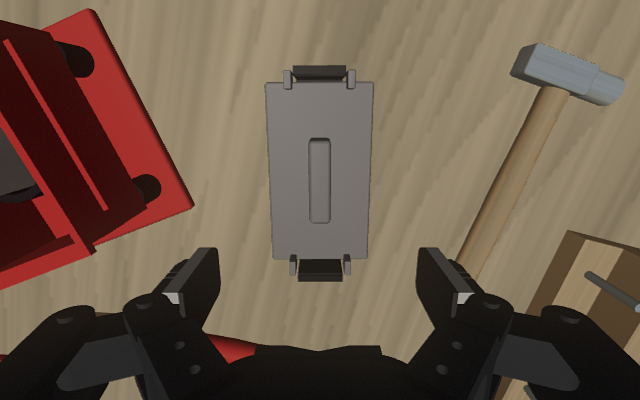

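The tube top is about 2.5 mm below the edge, and the force rose at the mounts' own slope, so the tube is home. The wrist view shows the lid's bar at (319,180) with clips at both ends. The wrist camera shifts lid and box by the same amount, so I use its fixes for both.

```bash
sed -i 's/^BOX=.*/BOX=np.array([.5448,-.1840]); BY=19.7/;s/^LID=.*/LID=np.array([.5945,.2260]); LY=15.1/' h.py; python3 - <<'E'
from h import *
print(env.movel([*LID,.16],0.15,rot=down(LY+90)))
print(env.movel([*LID,.1105],0.04,stop_force=6)); st("down")
env.grip(0.0,100); s=st("gripped")
env.movel([*LID,.14],0.08); env.dwell(.2); st("lifted")
env.movel([*LID,.33],0.2); st("up")
env.reach([*BOX,.33],down(BY+90)); env.dwell(.2); s=st("over box")
print(np.round(s["orientation"],4),np.round(down(BY+90),4), "torque",np.round(s["torque"],2))
for n in("wrist","side"):
    p,d,c=snap(n); cv2.imwrite(f"pics/{n}3.png",p); np.savez(f"{n}3.npz",p=p,W=world(d,c))
im=cv2.imread("pics/side3.png")[60:260,240:500]
cv2.imwrite("pics/c3.png",np.hstack([cv2.resize(cv2.imread("pics/wrist3.png"),(400,250)),cv2.resize(im,(325,250))]))
E
```

```text
False
False
down 14.81 [0.5947 0.2261 0.1108] F [0.11 0.27 0.3 ] open 0.085 gf 0.0
gripped 15.44 [0.5949 0.2262 0.111 ] F [-0.86 -0.19  4.41] open 0.0158 gf 98.2
lifted 16.16 [0.5942 0.2258 0.1395] F [-0.5  -0.14 -2.85] open 0.0157 gf 97.7
up 17.26 [0.5939 0.2255 0.3285] F [-0.15  0.12 -3.14] open 0.0158 gf 97.8
over box 18.98 [ 0.5453 -0.1828  0.33  ] F [-1.43 -0.17 -2.56] open 0.0156 gf 97.7
[-0.000e+00  5.749e-01  8.182e-01  2.000e-04] [0.     0.5757 0.8176 0.    ] torque [-0.03 -0.03 -0.  ]
```

View pics/c3.png

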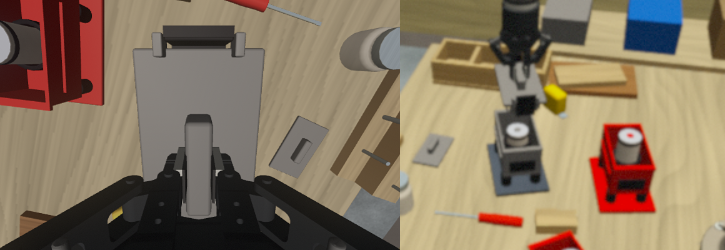

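Lid is held level over the box: clip arm at (198,38), bar at (200,160) in the wrist half. Now I lower it and press by feel, tracking the lid-to-rim gap from force and height.

```bash
python3 - <<'E'
from h import *
R=down(BY+90)
env.movel([*BOX,.25],0.12,rot=R); env.dwell(.2); f0=st("pre")["force"]
print(env.movel([*BOX,.229],0.03,stop_force=5)); st("in")
z=env.get_state()["tcp_pos"][2]; n=0
for i in range(40):
    z-=.0015; env.movel([*BOX,z],0.02); s=env.get_state(); L=s["force"][2]-f0[2]
    gap=(s["tcp_pos"][2]-.111+.026-.125)*1000+L/1.1
    lat=np.linalg.norm((s["force"]-f0)[:2])
    print(f'{s["tcp_pos"][2]:.4f} L{L:.1f} lat{lat:.1f} gap{gap:.1f}',end=" | ")
    if L>23 or lat>12: print("STOP");break
    if gap<1.0: 
        n+=1
        if L>14: break
st("end"); print(env.get_state()["torque"])
E
```

```text
pre 20.1 [ 0.5453 -0.184   0.2509] F [-1.33 -0.74 -2.8 ] open 0.0156 gf 97.8
False
in 20.95 [ 0.5449 -0.184   0.2291] F [-0.06  0.31 -1.85] open 0.0161 gf 97.8
0.2277 L-0.5 lat1.9 gap17.2 | 0.2264 L2.0 lat2.8 gap18.2 | 0.2248 L3.3 lat1.6 gap17.8 | 0.2233 L4.8 lat1.8 gap17.7 | 0.2218 L6.0 lat2.4 gap17.3 | 0.2204 L7.1 lat2.6 gap16.8 | 0.2189 L8.8 lat1.6 gap17.0 | 0.2176 L9.9 lat1.9 gap16.6 | 0.2162 L10.2 lat1.6 gap15.5 | 0.2149 L11.1 lat2.3 gap14.9 | 0.2135 L13.3 lat2.6 gap15.6 | 0.2122 L13.7 lat0.9 gap14.6 | 0.2109 L13.8 lat1.7 gap13.4 | 0.2095 L16.0 lat2.1 gap14.1 | 0.2082 L16.2 lat0.9 gap12.9 | 0.2069 L17.6 lat1.1 gap12.9 | 0.2055 L19.0 lat1.2 gap12.7 | 0.2042 L19.4 lat1.5 gap11.8 | 0.2019 L10.4 lat4.4 gap1.3 | 0.2002 L13.0 lat2.4 gap2.1 | 0.1989 L14.9 lat3.7 gap2.4 | 0.1975 L16.0 lat2.2 gap2.0 | 0.1962 L17.2 lat4.0 gap1.8 | 0.1949 L17.9 lat3.4 gap1.2 | 0.1935 L20.1 lat4.2 gap1.8 | 0.1922 L21.6 lat3.9 gap1.8 | 0.1908 L23.1 lat4.2 gap1.9 | STOP
end 27.7 [ 0.5457 -0.1838  0.1908] F [-4.15  2.38 20.33] open 0.016 gf 101.3
[-0.164574    0.77295817  0.02410203]
```

Both clips appear to have snapped: the force fell from 19 to 10 N, the gap jumped 10 mm, and then it went solid at the mounts' slope. I'll ease off to no load, release, back away and check.

```bash
python3 - <<'E'
from h import *
x,y,_=env.get_state()["tcp_pos"]
z=.2095
env.movel([*BOX,z],0.05); s=st("eased")
env.grip(.085,40); st("open")
env.movel([*BOX,.36],0.15); env.dwell(.2); st("up")
p,d,c=snap("wrist"); W=world(d,c)
env.reach([.45,-.45,.35],down(BY+90)); env.dwell(.3)
cal=[]
for n in("top","side"):
    q,d,c=snap(n); V=world(d,c); cal.append(q); np.savez(f"{n}4.npz",p=q,W=V)
    cs=np.cos(np.radians(BY)); sn=np.sin(np.radians(BY)); B=BOX if n=="wrist" else np.array([.5465,-.1865])
    dx=V[...,0]-B[0]; dy=V[...,1]-B[1]; lx=dx*cs+dy*sn; ly=-dx*sn+dy*cs
    for k,m in(("+y",(ly>.045)&(ly<.07)),("-y",(ly<-.045)&(ly>-.07)),("clip",(abs(ly)>.08)&(abs(ly)<.09)),("bar",(abs(lx)<.007)&(abs(ly)<.03))):
        m=m&(abs(lx)<.035)&(V[...,2]>.1); print(n,k,m.sum(),np.nanmedian(V[m][:,2]).round(4))
    m=(abs(lx)<.06)&(abs(ly)<.1)&(V[...,2]>.126)&(V[...,2]<.142); 
    if n=="top": print(cv2.minAreaRect((V[m][:,:2]*1000).astype(np.float32)))
cv2.imwrite("pics/c4.png",np.hstack([cv2.resize(p,(400,250)),cv2.resize(cal[1][120:230,270:450],(400,250),interpolation=cv2.INTER_CUBIC)]))
s=st()
E
```

```text
eased 28.27 [ 0.5449 -0.1842  0.2091] F [ 3.97 -1.09  1.08] open 0.0156 gf 98.6
open 28.94 [ 0.5447 -0.184   0.2095] F [-0.08 -0.07 -0.19] open 0.0849 gf 0.0
up 30.29 [ 0.5445 -0.1839  0.3591] F [0.44 0.32 0.18] open 0.0852 gf 0.0
top +y 208 0.1316
top -y 205 0.1318
top clip 156 0.149
top bar 100 0.1555
((544.3585205078125, -184.55462646484375), (91.48655700683594, 171.5996856689453), 19.957210540771484)
side +y 92 0.1312
side -y 92 0.1309
side clip 330 0.1345
side bar 56 0.1549
 31.83 [ 0.4504 -0.4495  0.3501] F [ 0.08  0.07 -0.14] open 0.085 gf 0.0
```

View pics/c4.png

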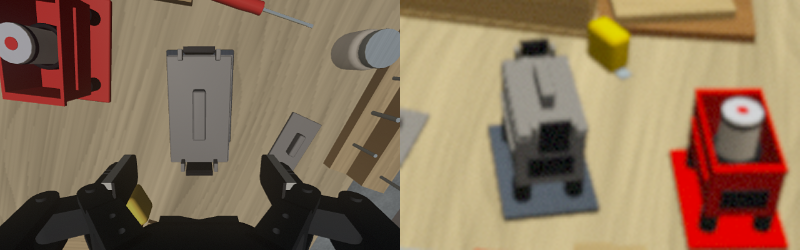

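The lid sits flat: plate top is 0.1316/0.1318 at the two ends against about 0.132 expected, and both clips are closed in the picture (ends at (198,50) and (198,168) in the wrist half). The bystanders I can see are where they were.

```bash
python3 -c "
from h import *
print(job.job_done())"
```

```text
the job is handed in; nothing more can be done
None
```

I pressed the filter tube fully home, then snapped the lid on level with both clips closed, and handed the job in at about 32 s; peak load on the mounts was about 23 N, below the 28 N bottoming point.

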